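Slacken the knurled locking ring and swing the hold-down arm off the board

ROBOT

A 6-joint arm with a two-finger parallel gripper is mounted at the origin on the work surface. World frame = base frame: x ahead of the robot, y to its left, z up, the work surface at z = 0. Lengths are in mm, angles in rad, forces in N, time in s.
With the tool pointing down it reaches from about 225 to 725 mm from the base axis. Payload 3.1 kg.
Tool frame: the origin (TCP) lies at the very end of the fingers, on their centre line; the grasp point (between the pads) lies manip.grasp_offset behind it (manip.grasp_offset is the distance from the TCP to the grasp point, in mm); z points along the fingers, y is the line along which they close (so a half turn about z gives the same grasp; the last joint's range is limited). The gripper opens to 85 mm and grips with 20 to 120 N. Pads are 22 mm wide; open, the fingers measure 114 mm over their backs; the gripper's body (76 mm by 85 mm) begins 54 mm behind the grasp point. The pads swing forward as they close: fully open they stand 13 mm farther back than shut.
Start: joints at [-1.361, 0.048, 0.099, 1.622, 0, 1.443], TCP at [173.976, -495.328, 231.312] pointing down, gripper open.
Joint ranges: [-2.91, 2.91], [-0.99, 1.94], [-1.21, 1.42], [-2.12, 2.29], [-1.49, 1.47], [-3.14, 3.14]. Speed limits (rad/s): [2.79, 2.79, 3.14, 3.14, 3.14, 3.14].

INTERFACE

Orientations are given as a rotation vector (axis times angle).
In Python, from station import manip gives the robot as it stands.
- The arm moves only by the tool play_rows, never from a script. Its argument "plan" is a list of rows, each a list of 3 entries, a list of its own where there are three numbers: the finger opening in cm, from 0 to 8.54, then the shift along the tool's x, y, z in cm, then the turn, a rotation vector about the tool's x, y, z in degrees. In form: [[hand, [x, y, z], [rx, ry, rz]], ...]. A call has 1 to 20 rows; each row shifts and turns the commanded pose from where the row before left it, along the tool's axes as they then stand; what a row does not reach is not made up. A row lasts 1/10 s, in which the tool goes at most 50 mm and 8.59 degrees, less where a joint would pass 70% of its speed; a pose out of reach is approached as far as the arm can. A call with a gripper value outside its range is refused whole. The fingers move at their own pace and stop on an object; "grip_force" is the grip in N (left out, the last holds). Time passes only in rows, so rows that do not move let the fingers close. It gives the time, the measured TCP pose, the force, the opening and the grip force at its end, in the units of the state.
- manip.read_state(): the state, without advancing time (a new reading comes with each control period).
- manip.snapshot(name): name is "scene" or "top" or "wrist"; returns (picture, depth): 420x560x3 uint8, red, green, blue; 420x560 float32, mm along the optical axis (not along the pixel's ray), 0 where there is no reading.
- manip.camera_info(name): a dict with "camera_matrix" (3x3 intrinsics, pixels), "R" (3x3) and "t" (3): a world point X has camera coordinates R X + t. Camera axes: x right, y down, z forward; pixel columns grow to the right and rows downward; lengths in mm; the calibration is good to about 2 mm. The wrist camera is an equidistant fisheye: a pixel r from the principal point sees the ray r / f radians off the axis. A picture is of the moment at which its call begins: read the wrist's pose just before it. camera_info takes no time and is no camera call; for the wrist camera it gives the pose at the moment of the call.
- manip.finish_job(): hands the job in; it is judged then, once.
The state is a dict: "clock": time; "q": joint angles; "joint_vel": joint speeds; "tau": joint torques, N m; "eef_pos": TCP position; "tcp_rot": TCP orientation; "contact_force": force on the tool from outside, world axes, zero at the start; "torque": the same for the moment, N m; "finger_gap": finger opening in mm; "gripper_force": force on a finger pad.
Only numpy, scipy, OpenCV 4.12 (cv2) and the standard library are available. Lean on these libraries where they do the work, as an engineer would, in place of code of your own. Each camera call takes 0.05 s, during which the arm holds its last target. There are 200 camera calls.

TASK

The circuit board on the repair fixture is held down by a blue arm. Roll the big knurled locking ring counter-clockwise with a fingertip until it is backed off two full turns, then push the arm by its orange tab, away from the board, until it reaches its stop. Leave the ring there, and do not move the board or disturb anything else on the bench.

Things in the scene. Friction and masses are not known exactly. Their poses are not given: they have to be found in the camera images.
- fixture: Aluminium base plate of the board fixture, 240 (x) by 360 (y) by 12 mm, screwed down. Origin on the table surface, on the vertical axis about which ring and arm turn; the plate reaches from -140 to +100 mm in x and -120 to +240 mm in y. Its x axis points roughly away from the robot; the board's nest is on its +y side. Within 95 mm of the axis only the ring stands higher than 46 mm.
- ring (a joint): Dark knurled locking ring on the fixture's axis, 100 mm across, too wide to grasp. Rad: 0 tight (at the start), growing counter-clockwise seen from above, 6.28 a turn, end stop at 18.85. Rim 58 to 80 mm above the table when tight; it climbs 2.5 mm a turn. Turns with 0.06 N m (1.2 N at the rim), so a finger pressed lightly on the rim drives it by friction; stays where left.
- ring_mark (a point): Middle of the white stripe (18 by 7 mm) on the ring's top face, 38 mm from the axis and 80 mm up when tight. It turns with the ring and points to the fixture's -x when tight. The ring's 30 upright rim ridges are round, 3 mm in radius, 10 mm apart, 3 mm proud; a brass stud adds 6 mm on top.
- swing_arm (a joint): Blue hold-down arm, a bar 26 mm wide, 34 to 46 mm above the table, pivoted on the fixture's axis below the ring, reaching 175 mm out; a rubber foot under its end is 1 mm over the board. Rad: 0 over the board along the fixture's +y (start), growing clockwise seen from above towards the fixture's +x, end stop at 1.40. Stiff: 0.25 N m (2 N at the tab); stays where left.
- tab (a point): Middle of the upright plate of the orange tab on the arm, 135 mm from the axis, 64 mm above the table. The plate is 44 mm long along the arm, 10 mm thick, 46 to 82 mm above the table; a brace slopes down at 45 degrees behind it, 42 mm out on the fixture's +x side, so it is for pushing, not gripping. Pushing its broad face from the fixture's -x side swings the arm off the board.
- board: Green circuit board, 140 mm (x) by 120 mm (y) by 4 mm, parts on it up to 13 mm above its underside. Loose in a shallow nest on the fixture; origin at the centre of its underside, 18 mm above the table.
- solder_spool: Blue spool, 56 mm across, 48 mm tall, standing; origin at its underside.
- drink_can: Blue and white drink can, 54 mm across, 130 mm tall; origin at its underside.
- flux_bottle: Small bottle with a red cap, 36 mm across, 80 mm tall; origin at its underside.
- screwdriver: Screwdriver with a red handle, 170 mm long, lying along its x; origin under its middle.
- screw_pot: Little pot with a white lid, 32 mm across, 24 mm tall, standing on the fixture's base plate; origin at its underside.
- heat_sink: Finned aluminium heat sink, 36 by 36 by 21 mm; origin at its underside.

How it is judged (in metres and radians):
On the way, in this order (a step that is already met when the one before it is completed fails the run):
1. the ring is backed off two full turns (value of joint ring between 11.9 and 14.1 rad), for 0.2 s.
2. the arm is swung off the board to its stop (value of joint swing_arm above 1.25 rad), for 0.2 s.
At the end, for the whole second after the job is handed in: The ring rests between 11.9 and 14.1 rad (1.9 to 2.25 turns from tight), the arm is swung at least 1.25 rad of its 1.40 rad, and the board lies within 6 mm of where it was (all of step 1 and value of joint swing_arm above 1.25 rad and velocity of joint ring between -0.1 and 0.1 rad/s and distance of board from where it was at the start of the episode below 0.006 m); the robot touches nothing.
It fails at once if the arm is swung while the ring is not yet backed off two turns (value of joint swing_arm above 0.12 rad and value of joint ring below 11.9 rad).
It fails at once if the ring is turned well past two turns (value of joint ring above 14.4 rad).
It fails at once if the board is shifted or lifted (distance of board from where it was at the start of the episode above 0.008 m).
It fails at once if something else on the bench is knocked, lifted or carried (distance of any of solder_spool, drink_can, flux_bottle, screwdriver, screw_pot, heat_sink from where it was at the start of the episode above 0.02 m).
It also fails if it takes over 62 s, if anything falls off the work surface, if the arm or the gripper's body presses on something with over 40 N, if the wrist force passes 120 N, or if a joint passes its speed limit or range.

## Working session

There is one attempt and no reset: what is moved stays moved. The work goes in short steps, Python scripts to look and compute and a tool call to move; the robot and the scene stay as the last step left them, time stands still between calls to the robot, and variables do not carry over. Pictures are saved under pics/ and viewed, at most 10 in all, crops included, and the job is handed in when it is done.

Besides the shell and the picture viewer there is one more tool, called as name([rows], argument=value, ...), one row to a line, values as JSON. play_rows: Moves the arm, as the interface text tells. Its arguments: {"type":"object","properties":{"plan":{"type":"array","items":{"type":"array"}},"grip_force":{"type":"number"}},"required":["plan"]}

```bash
mkdir -p pics; python3 - <<'E'
from station import manip
import cv2,numpy as np
s=manip.read_state();print({k:np.round(v,3) for k,v in s.items()})
for n in("top","scene"):
    p,d=manip.snapshot(n);cv2.imwrite(f"pics/{n}0.png",p[:,:,::-1]);np.savez(f"{n}0.npz",p=p,d=d,**manip.camera_info(n))
    c=manip.camera_info(n);print(n,c)
E
```

```text
{'clock': np.float64(0.0), 'q': array([-1.361,  0.049,  0.098,  1.622,  0.   ,  1.443]), 'joint_vel': array([-0.001, -0.001,  0.   , -0.001,  0.   ,  0.   ]), 'tau': array([-0.0000e+00, -3.3879e+01,  3.2001e+01,  2.0000e-02, -0.0000e+00,
       -0.0000e+00]), 'eef_pos': array([ 173.844, -494.726,  230.111]), 'tcp_rot': array([-3.095, -0.528,  0.   ]), 'contact_force': array([ 0.431, -0.231,  0.285]), 'torque': array([-0.02 ,  0.012, -0.044]), 'gripper_force': np.float64(0.0), 'finger_gap': np.float64(85.902)}
top {'camera_matrix': array([[517.29482134,   0.        , 279.53099057],
       [  0.        , 517.29482134, 208.44971098],
       [  0.        ,   0.        ,   1.        ]]), 'R': array([[ 0.00794015, -0.99995304, -0.00555674],
       [-0.99790974, -0.00756728, -0.06417854],
       [ 0.06413348,  0.00605471, -0.99792296]]), 't': array([  -1.76885025,  486.77757529, 1654.51278885])}
scene {'camera_matrix': array([[436.25561261,   0.        , 274.75647908],
       [  0.        , 436.25561261, 209.82429003],
       [  0.        ,   0.        ,   1.        ]]), 'R': array([[-0.83146989,  0.55555302, -0.00432025],
       [ 0.47073598,  0.7003556 , -0.53657215],
       [-0.29506857, -0.44817728, -0.84384339]]), 't': array([ 408.22618067, -194.95406577, 1406.03798834])}
```

View pics/top0.png

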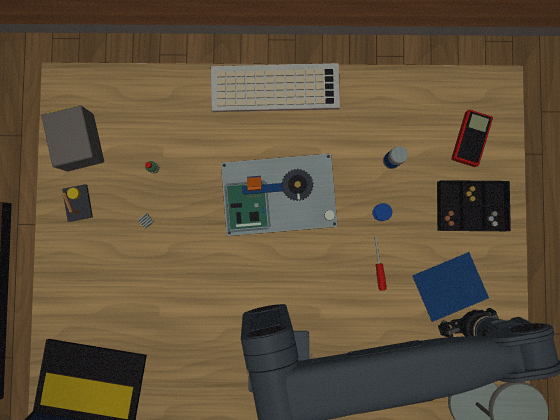

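View pics/scene0.png

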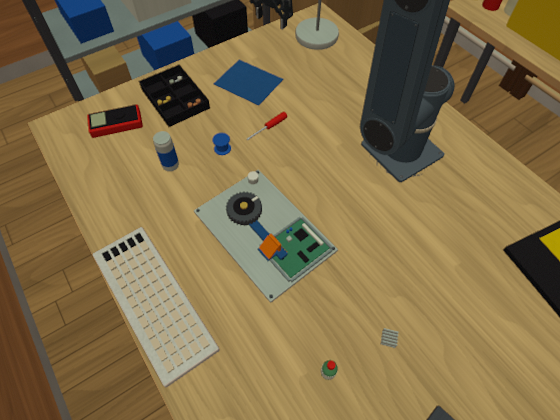

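The top view shows the plate with corners near (223,164), (332,155), (337,226) and (229,235). The ring is at about (297,184), the orange tab at (254,183), the board at (247,207) and the white pot at (329,215). The can (397,157) and spool (382,212) are clear to the right. The scene view agrees, with the ring at (244,208) and the tab at (270,246).

```bash
cat > h.py <<'E'
import numpy as np,cv2
from station import manip
def ray(c,u,v,z):
    K,R,t=c["camera_matrix"],c["R"],c["t"]
    d=R.T@np.linalg.inv(K)@[u,v,1];o=-R.T@t
    return o+d*(z-o[2])/d[2]
E
python3 - <<'E'
from h import *
f=np.load("top0.npz");p=f["p"];d=f["d"]
hsv=cv2.cvtColor(p,cv2.COLOR_RGB2HSV)
def big(m,x0,x1,y0,y1):
    mm=np.zeros(m.shape,np.uint8);mm[y0:y1,x0:x1]=m[y0:y1,x0:x1]*255
    cs,_=cv2.findContours(mm,0,2);return max(cs,key=cv2.contourArea)
H,S,V=[hsv[...,i].astype(int) for i in range(3)]
# plate: low saturation/bluish vs wood (orange)
wood=(H>8)&(H<25)&(S>60)&(V>70)
c=big(~wood,205,350,140,245);r=cv2.minAreaRect(c)
print("plate",r,[np.round(ray(f,u,v,12),1) for u,v in cv2.boxPoints(r)])
c=big((V<75)&(S<110),275,322,160,208);(u,v),rad=cv2.minEnclosingCircle(c);r=cv2.minAreaRect(c)
print("ring",u,v,rad,r,ray(f,u,v,80),ray(f,*r[0],80))
m=(H<18)&(S>150)&(V>80)
c=big(m,240,270,172,196);r=cv2.minAreaRect(c)
print("tab",r,[np.round(ray(f,u,v,82),1) for u,v in cv2.boxPoints(r)])
c=big((V>140)&(S<60),285,310,185,208);M=cv2.moments(c);print("mark",ray(f,M["m10"]/M["m00"],M["m01"]/M["m00"],80),cv2.contourArea(c))
c=big((H>45)&(H<90)&(S>60),220,275,180,235);r=cv2.minAreaRect(c);print("board",r,ray(f,*r[0],22))
c=big((V>150)&(S<60),320,340,206,224);r=cv2.minAreaRect(c);print("pot",r,ray(f,*r[0],36))
cv2.imwrite("pics/c.png",cv2.resize(p[145:245,210:350,::-1],None,fx=5.5,fy=5.5,interpolation=cv2.INTER_CUBIC))
E
```

```text
plate ((278.5655212402344, 194.28622436523438), (73.41221618652344, 111.03181457519531), 85.2363510131836) [array([636.1, 196.5,  12. ]), array([ 668.9, -163.6,   12. ]), array([ 430.8, -183.6,   12. ]), array([398.3, 173.1,  12. ])]
ring 297.0 184.60000610351562 16.011348724365234 ((297.0, 184.5), (31.0, 30.0), 90.0) [557.4369572  -52.16312503  80.        ] [557.74980233 -52.16131883  80.        ]
tab ((253.5, 183.0), (12.0, 13.0), 90.0) [array([579.9, 103.7,  82. ]), array([580.1,  63.2,  82. ]), array([542.6,  62.8,  82. ]), array([542.3, 103.2,  82. ])]
mark [519.57253268 -56.93914333  80.        ] 2.5
board ((246.85366821289062, 205.8170623779297), (43.618011474609375, 37.5106201171875), 85.03025817871094) [494.06016903 107.20754673  22.        ]
pot ((329.0, 215.0), (8.0, 8.0), 90.0) [ 465.75812073 -155.83019388   36.        ]
```

View pics/c.png

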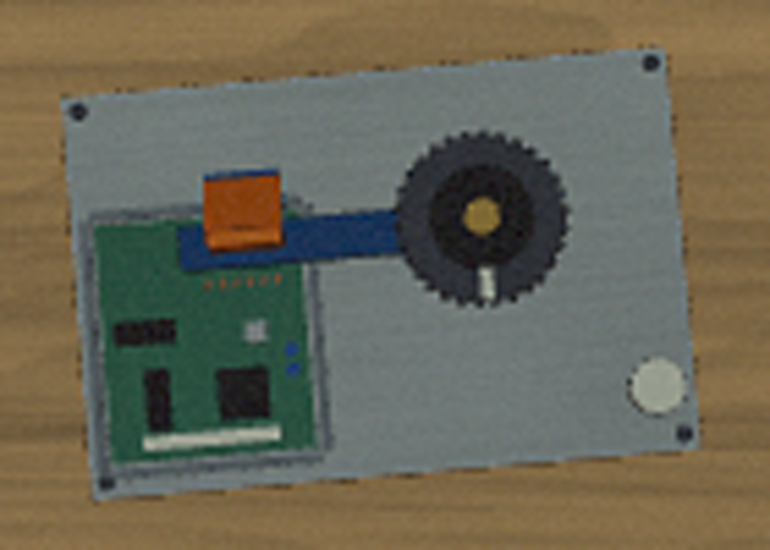

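The close crop shows the axis and brass stud at about px (297,184), the arm and tab to its left, and the mark pointing toward the robot. The axis is at about (558,-52) and the yaw about 0.083. I'll move over beside the ring.

play_rows([
  [0,[2.8,-2,0],[0,0,0]],
  [0,[2.8,-2,0],[0,0,0]],
  [0,[2.8,-2,0],[0,0,0]],
  [0,[2.8,-2,0],[0,0,0]],
  [0,[2.8,-2,0],[0,0,0]],
  [0,[2.8,-2,0],[0,0,0]],
  [0,[2.8,-2,0],[0,0,0]],
  [0,[2.8,-2,0],[0,0,0]],
  [0,[2.8,-2,0],[0,0,0]],
  [0,[2.8,-2,0],[0,0,0]],
  [0,[2.8,-2,0],[0,0,0]],
  [0,[2.8,-2,0],[0,0,0]],
  [0,[2.8,-2,0],[0,0,0]],
  [0,[2.8,-2,0],[0,0,0]],
  [0,[2.8,-2,0],[0,0,0]],
  [0,[0,0,0],[0,0,0]],
])

```text
clock: 1.7
eef_pos: [472.0, -70.0, 230.4]
tcp_rot: [-3.094, -0.536, 0.0]
contact_force: [0.8, -0.6, -0.2]
finger_gap: 0.2
gripper_force: 0.0
```

```bash
python3 - <<'E'
from h import *
s=manip.read_state();print({k:np.round(s[k],3) for k in("clock","q","eef_pos","tcp_rot","contact_force","finger_gap")},manip.grasp_offset)
c=manip.camera_info("wrist");p,d=manip.snapshot("wrist");cv2.imwrite("pics/w1.png",p[:,:,::-1]);np.savez("w1.npz",p=p,d=d,**c);print(c)
E
```

```text
{'clock': np.float64(1.7), 'q': array([-2.890e-01, -7.500e-02, -2.500e-02,  1.623e+00,  2.000e-03,
        2.510e+00]), 'eef_pos': array([472.009, -69.999, 230.391]), 'tcp_rot': array([-3.094, -0.536,  0.   ]), 'contact_force': array([ 0.778, -0.589, -0.151]), 'finger_gap': np.float64(0.239)} 18.700000000000003
{'camera_matrix': array([[325.1922621 ,   0.        , 277.38435438],
       [  0.        , 325.1922621 , 211.15920455],
       [  0.        ,   0.        ,   1.        ]]), 'R': array([[ 0.33777682, -0.94122345, -0.00228963],
       [-0.90339324, -0.32488153,  0.2798797 ],
       [-0.26417319, -0.09246844, -0.96003235]]), 't': array([-224.640554  ,  366.95516109,  496.20735539])}
```

View pics/w1.png

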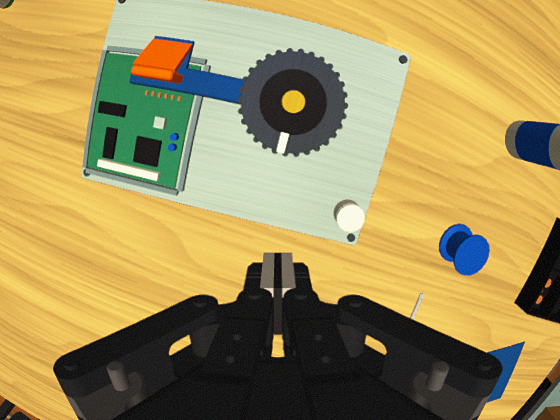

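The wrist view shows the ring at (293,102) with its mark at (284,142), the tab at (160,58), and the closed fingers at (277,270). It is a good view, so I'll fit the ring here.

```bash
cat >> h.py <<'E'
def wray(c,uv,z):
    K,R,t=c["camera_matrix"],c["R"],c["t"]
    a=(np.asarray(uv,float).reshape(-1,2)-K[:2,2])/K[0,0]
    th=np.linalg.norm(a,axis=1,keepdims=True)
    d=np.c_[a*np.sinc(th/np.pi)/np.maximum(np.sinc(0),1),np.cos(th)]@R
    o=-R.T@t
    return o+d*((z-o[2])/d[:,2])[:,None]
def look(p,c,zt=80,ctr=(558,-52)):
    """stud centre, rim circle, mark angle (fixture frame -x =0) from a wrist picture"""
    hsv=cv2.cvtColor(p,cv2.COLOR_RGB2HSV);H,S,V=[hsv[...,i].astype(int) for i in range(3)]
    vv,uu=np.mgrid[:p.shape[0],:p.shape[1]];P=wray(c,np.c_[uu.ravel(),vv.ravel()],zt)[:,:2]-ctr
    rr=np.hypot(*P.T).reshape(V.shape)
    out={}
    st=(H>15)&(H<35)&(S>120)&(V>90)&(rr<25);y,x=np.nonzero(st)
    if len(x)>10: out["stud"]=wray(c,[x.mean(),y.mean()],zt+6)[0,:2]
    mk=(V>150)&(S<80)&(rr<49)&(rr>24);y,x=np.nonzero(mk)
    if len(x)>10:
        m=wray(c,[x.mean(),y.mean()],zt)[0,:2];out["mark"]=m;o=m-ctr
        out["ang"]=(np.degrees(np.arctan2(o[1],o[0])-0.083)+180)%360;out["mr"]=np.hypot(*o)
    return out
E
python3 - <<'E'
from h import *
f=np.load("w1.npz");p=f["p"]
print(look(p,f))
hsv=cv2.cvtColor(p,cv2.COLOR_RGB2HSV);V=hsv[...,2].astype(int)
m=np.zeros(V.shape,np.uint8);m[40:165,230:360]=(V[40:165,230:360]<125)*255
m[:, :246]=0
c=max(cv2.findContours(m,0,1)[0],key=cv2.contourArea).reshape(-1,2)
P=wray(f,c,80)[:,:2];h=cv2.convexHull(P.astype(np.float32)).reshape(-1,2)
A=np.c_[2*h,np.ones(len(h))];s=np.linalg.lstsq(A,(h**2).sum(1),rcond=None)[0];print("rim",s[:2],np.sqrt(s[2]+s[0]**2+s[1]**2))
H,S=hsv[...,0],hsv[...,1]
m=((H<14)&(S>180)&(V>120)).astype(np.uint8);m[:, :110]=0;m[:,210:]=0;m[100:]=0
c=max(cv2.findContours(m,0,1)[0],key=cv2.contourArea);q=cv2.approxPolyDP(c,4,True).reshape(-1,2);print("tab",q,wray(f,q,82).round(1).tolist())
E
```

```text
{'stud': array([557.68024326, -53.10474004]), 'mark': array([549.59461233, -45.31085376]), 'ang': np.float64(316.73109705908223), 'mr': np.float64(10.742216684209879)}
rim [557.7935059  -53.37538604] 49.003237407084875
tab [[153  39]
 [133  66]
 [170  70]
 [170  76]
 [141  74]
 [132  68]
 [131  72]
 [180  82]
 [175  68]
 [191  44]] [[575.7, 90.1, 82.0], [546.1, 101.1, 82.0], [551.2, 62.8, 82.0], [545.9, 60.9, 82.0], [540.6, 90.1, 82.0], [544.0, 101.5, 82.0], [540.1, 101.2, 82.0], [543.1, 49.6, 82.0], [554.2, 58.7, 82.0], [579.7, 51.9, 82.0]]
```

play_rows([
  [0,[0.75,1.3,0],[0,0,0]],
  [0,[0,0,4.15],[0,0,0]],
  [0,[0,0,4.15],[0,0,0]],
  [0,[0,0,4.15],[0,0,0]],
  [0,[0,0,4.15],[0,0,0]],
  [0,[0,0,0],[0,0,0]],
  [0,[0,0,0],[0,0,0]],
  [0,[0.5,0,0],[0,0,0]],
  [0,[0.4,0,0],[0,0,0]],
  [0,[0.3,0,0],[0,0,0]],
  [0,[0,0,0],[0,0,0]],
])

```text
clock: 2.85
eef_pos: [495.3, -79.1, 67.0]
tcp_rot: [3.095, 0.529, 0.005]
contact_force: [-0.1, 0.1, 0.4]
finger_gap: 0.5
gripper_force: 0.0
```

```bash
sed -i 's/&(rr<49)&(rr>24);y,x=np.nonzero(mk)/\&(rr<47)\&(rr>28);n,L,T,C=cv2.connectedComponentsWithStats(mk.astype(np.uint8));y,x=np.nonzero(L==1+np.argmax(T[1:,4])) if n>1 else ([],[])/; s/ctr=(558,-52)/ctr=(557.8,-53)/' h.py
cat > m.py <<'E'
from h import *
import sys
s=manip.read_state();c=manip.camera_info("wrist");p,d=manip.snapshot("wrist")
o=s["eef_pos"][:2]-[557.8,-53];r=s["tcp_rot"]
print("t",s["clock"],"pos",np.round(s["eef_pos"],1),"rad %.1f phi %.1f yaw %.1f"%(np.hypot(*o),np.degrees(np.arctan2(o[1],o[0])),np.degrees(2*np.arctan2(r[1],r[0]))%360),"F",np.round(s["contact_force"],1),"q",np.round(s["q"],2))
print(look(p,c,float(sys.argv[1])if len(sys.argv)>1 else 80))
if len(sys.argv)>2: cv2.imwrite(sys.argv[2],p[:,:,::-1])
E
python3 m.py 80 pics/w2.png
```

```text
t 2.85 pos [495.3 -79.1  67. ] rad 67.7 phi -157.3 yaw 19.4 F [-0.1  0.1  0.4] q [-0.29  0.01 -0.26  1.29  0.    2.51]
{'stud': array([557.72945985, -53.31686224]), 'mark': array([520.16687325, -56.77713221]), 'ang': np.float64(0.9758743630749223), 'mr': np.float64(37.822201901964874)}
```

View pics/w2.png

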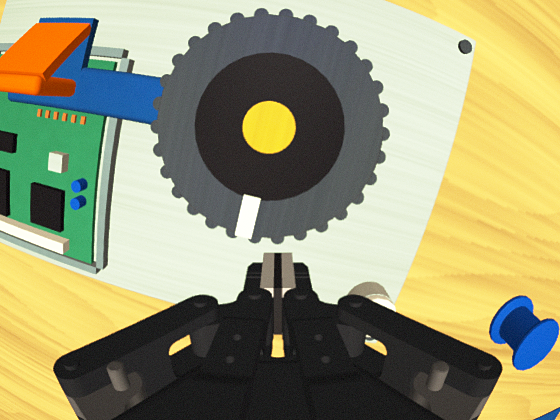

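The fingers at (277,255) stand about 6 mm short of the rim, and the mark reads about 1°. I'll approach to contact.

play_rows([
  [0,[0,-0.4,0.3],[0,0,0]],
  [0,[0.2,0,0],[0,0,0]],
  [0,[0.1,0,0],[0,0,0]],
  [0,[0.1,0,0],[0,0,0]],
  [0,[0,0,0],[0,0,0]],
])

```text
clock: 3.4
eef_pos: [496.1, -73.7, 62.3]
tcp_rot: [3.097, 0.528, 0.0]
contact_force: [0.9, -0.4, -0.4]
finger_gap: 0.2
gripper_force: 0.0
```

play_rows([
  [0,[0.1,0,0],[0,0,0]],
  [0,[0.1,0,0],[0,0,0]],
  [0,[0,0,0],[0,0,0]],
])

```text
clock: 3.7
eef_pos: [498.0, -73.2, 62.4]
tcp_rot: [3.097, 0.528, 0.0]
contact_force: [0.1, 0.5, -0.0]
finger_gap: 0.1
gripper_force: 0.0
```

play_rows([
  [0,[0.1,0,0],[0,0,0]],
  [0,[0,0,0],[0,0,0]],
])

```text
clock: 3.9
eef_pos: [498.9, -72.8, 62.3]
tcp_rot: [3.097, 0.528, 0.0]
contact_force: [0.4, -0.1, -0.2]
finger_gap: 0.0
gripper_force: 0.0
```

play_rows([
  [0,[0.1,0,-0.2],[0,0,0]],
  [0,[0,0,0],[0,0,0]],
])

```text
clock: 4.1
eef_pos: [500.1, -72.5, 64.7]
tcp_rot: [3.097, 0.528, 0.001]
contact_force: [0.2, -0.6, 0.6]
finger_gap: 0.2
gripper_force: 0.0
```

play_rows([
  [0,[0.1,0,0],[0,0,0]],
  [0,[0,0,0],[0,0,0]],
])

```text
clock: 4.3
eef_pos: [500.6, -72.3, 64.4]
tcp_rot: [3.097, 0.528, -0.001]
contact_force: [-0.8, 0.3, 0.7]
finger_gap: -0.1
gripper_force: 0.5
```

play_rows([
  [0,[0.1,0,0],[0,0,0]],
  [0,[0,0,0],[0,0,0]],
])

```text
clock: 4.5
eef_pos: [500.7, -72.2, 64.3]
tcp_rot: [3.096, 0.527, -0.003]
contact_force: [-4.1, -1.7, 2.5]
finger_gap: -0.0
gripper_force: 2.2
```

Contact is at a radius of about 60.3, with a stiffness of about 4 N/mm. I'll press 1 mm more and try a short orbit.

play_rows([
  [0,[0.1,0,0],[0,0,0]],
  [0,[0.014,0.405,0],[0,0,-4]],
  [0,[0.014,0.405,0],[0,0,-4]],
  [0,[0.014,0.405,0],[0,0,-4]],
  [0,[0.014,0.405,0],[0,0,-4]],
  [0,[0.014,0.405,0],[0,0,-4]],
  [0,[0.014,0.405,0],[0,0,-4]],
  [0,[0.014,0.405,0],[0,0,-4]],
  [0,[0,0,0],[0,0,0]],
])

```text
clock: 5.4
eef_pos: [517.2, -97.5, 64.6]
tcp_rot: [2.874, 1.259, -0.007]
contact_force: [-4.4, -6.1, 3.8]
finger_gap: -0.0
gripper_force: 3.9
```

```bash
python3 m.py
```

```text
t 5.4 pos [517.2 -97.5  64.6] rad 60.3 phi -132.4 yaw 47.3 F [-4.4 -6.1  3.8] q [-0.31  0.08 -0.2   1.29 -0.01  2.01]
{'stud': array([557.82244467, -53.20122633]), 'mark': array([526.67272012, -74.6182979 ]), 'ang': np.float64(30.024928298258033), 'mr': np.float64(37.89799938215512)}
```

play_rows([
  [0,[0.022,0.506,0],[0,0,-5]],
  [0,[0.022,0.506,0],[0,0,-5]],
  [0,[0.022,0.506,0],[0,0,-5]],
  [0,[0.022,0.506,0],[0,0,-5]],
  [0,[0.022,0.506,0],[0,0,-5]],
  [0,[0.022,0.506,0],[0,0,-5]],
  [0,[0.022,0.506,0],[0,0,-5]],
  [0,[0.022,0.506,0],[0,0,-5]],
  [0,[0.022,0.506,0],[0,0,-5]],
  [0,[0.022,0.506,0],[0,0,-5]],
  [0,[0.022,0.506,0],[0,0,-5]],
  [0,[0.022,0.506,0],[0,0,-5]],
  [0,[0.022,0.506,0],[0,0,-5]],
  [0,[0.022,0.506,0],[0,0,-5]],
  [0,[0.022,0.506,0],[0,0,-5]],
  [0,[0.022,0.506,0],[0,0,-5]],
  [0,[0.022,0.506,0],[0,0,-5]],
  [0,[0.022,0.506,0],[0,0,-5]],
  [0,[0,0,0],[0,0,0]],
])

```text
clock: 7.35
eef_pos: [603.8, -93.2, 65.4]
tcp_rot: [1.138, 2.92, -0.001]
contact_force: [4.4, -3.5, -0.1]
finger_gap: 0.1
gripper_force: 2.8
```

```bash
python3 m.py
```

```text
t 7.35 pos [603.8 -93.2  65.4] rad 61.1 phi -41.2 yaw 137.4 F [ 4.4 -3.5 -0.1] q [-0.26  0.29  0.04  1.31 -0.    0.48]
{'stud': array([557.76361219, -53.21731619]), 'mark': array([580.27181888, -83.68275726]), 'ang': np.float64(121.46321503827488), 'mr': np.float64(38.031753012418136)}
```

play_rows([
  [0,[0.06,0.506,0],[0,0,-5]],
  [0,[0.022,0.506,0],[0,0,-5]],
  [0,[0.022,0.506,0],[0,0,-5]],
  [0,[0.022,0.506,0],[0,0,-5]],
  [0,[0.022,0.506,0],[0,0,-5]],
  [0,[0.022,0.506,0],[0,0,-5]],
  [0,[0.022,0.506,0],[0,0,-5]],
  [0,[0.022,0.506,0],[0,0,-5]],
  [0,[0.022,0.506,0],[0,0,-5]],
  [0,[0.022,0.506,0],[0,0,-5]],
  [0,[0.022,0.506,0],[0,0,-5]],
  [0,[0.022,0.506,0],[0,0,-5]],
  [0,[0.022,0.506,0],[0,0,-5]],
  [0,[0.022,0.506,0],[0,0,-5]],
  [0,[0.022,0.506,0],[0,0,-5]],
  [0,[0.022,0.506,0],[0,0,-5]],
  [0,[0.022,0.506,0],[0,0,-5]],
  [0,[0.022,0.506,0],[0,0,-5]],
  [0,[0,0,0],[0,0,0]],
])

```text
clock: 9.3
eef_pos: [598.4, -7.8, 65.4]
tcp_rot: [-1.261, 2.871, 0.001]
contact_force: [2.0, 2.5, 1.5]
finger_gap: 0.2
gripper_force: 1.8
```

```bash
python3 m.py 81.5
```

```text
t 9.3 pos [598.4  -7.8  65.4] rad 60.7 phi 48.1 yaw 227.4 F [2.  2.5 1.5] q [-0.13  0.26  0.    1.31  0.   -0.95]
{'stud': array([557.66805817, -53.28037123]), 'mark': array([588.48546604, -31.1642935 ]), 'ang': np.float64(210.6800168525324), 'mr': np.float64(37.66159720527861)}
```

play_rows([
  [0,[0.12,0.506,0],[0,0,-5]],
  [0,[0.022,0.506,0],[0,0,-5]],
  [0,[0.022,0.506,0],[0,0,-5]],
  [0,[0.022,0.506,0],[0,0,-5]],
  [0,[0.022,0.506,0],[0,0,-5]],
  [0,[0.022,0.506,0],[0,0,-5]],
  [0,[0.022,0.506,0],[0,0,-5]],
  [0,[0.022,0.506,0],[0,0,-5]],
  [0,[0.022,0.506,0],[0,0,-5]],
  [0,[0.022,0.506,0],[0,0,-5]],
  [0,[0.022,0.506,0],[0,0,-5]],
  [0,[0.022,0.506,0],[0,0,-5]],
  [0,[0.022,0.506,0],[0,0,-5]],
  [0,[0.022,0.506,0],[0,0,-5]],
  [0,[0.022,0.506,0],[0,0,-5]],
  [0,[0.022,0.506,0],[0,0,-5]],
  [0,[0.022,0.506,0],[0,0,-5]],
  [0,[0.022,0.506,0],[0,0,-5]],
  [0,[0.022,0.506,0],[0,0,-5]],
  [0,[0,0,0],[0,0,0]],
])

```text
clock: 11.35
eef_pos: [509.2, -17.3, 63.6]
tcp_rot: [2.972, -1.017, -0.004]
contact_force: [-1.4, 0.5, -0.2]
finger_gap: 0.1
gripper_force: 0.9
```

```bash
python3 m.py 82
```

```text
t 11.35 pos [509.2 -17.3  63.6] rad 60.3 phi 143.7 yaw 322.2 F [-1.4  0.5 -0.2] q [-0.17  0.04 -0.24  1.29  0.   -2.65]
{'stud': array([557.77704527, -53.31932802]), 'mark': array([536.91401985, -21.6041911 ]), 'ang': np.float64(298.8781837561445), 'mr': np.float64(37.70836755160295)}
```

play_rows([
  [0,[-1.2,0,0],[0,0,0]],
  [0,[0.069,-0.988,0],[0,0,8]],
  [0,[0.069,-0.988,0],[0,0,8]],
  [0,[0.069,-0.988,0],[0,0,8]],
  [0,[0.069,-0.988,0],[0,0,8]],
  [0,[0.069,-0.988,0],[0,0,8]],
  [0,[0.069,-0.988,0],[0,0,8]],
  [0,[0.069,-0.988,0],[0,0,8]],
  [0,[0.069,-0.988,0],[0,0,8]],
  [0,[0.069,-0.988,0],[0,0,8]],
  [0,[0.069,-0.988,0],[0,0,8]],
  [0,[0.069,-0.988,0],[0,0,8]],
  [0,[0.069,-0.988,0],[0,0,8]],
  [0,[0.069,-0.988,0],[0,0,8]],
  [0,[0.069,-0.988,0],[0,0,8]],
  [0,[0.069,-0.988,0],[0,0,8]],
  [0,[0.069,-0.988,0],[0,0,8]],
  [0,[0.069,-0.988,0],[0,0,8]],
  [0,[0.069,-0.988,0],[0,0,8]],
  [0,[0.069,-0.988,0],[0,0,8]],
])

```text
clock: 13.4
eef_pos: [627.1, -65.0, 64.2]
tcp_rot: [0.275, 3.129, -0.0]
contact_force: [-0.4, 0.1, -0.5]
finger_gap: -0.0
gripper_force: 0.0
```

```bash
python3 m.py 82
```

```text
t 13.4 pos [627.1 -65.   64.2] rad 70.4 phi -9.8 yaw 169.9 F [-0.4  0.1 -0.5] q [-0.21  0.35  0.11  1.33 -0.   -0.03]
{'stud': array([557.7568309 , -53.25357779]), 'mark': array([536.92047053, -21.54124997]), 'ang': np.float64(298.81713138707687), 'mr': np.float64(37.757220559721766)}
```

play_rows([
  [0,[0.069,-0.988,0],[0,0,8]],
  [0,[0.069,-0.988,0],[0,0,8]],
  [0,[0.069,-0.988,0],[0,0,8]],
  [0,[0.069,-0.988,0],[0,0,8]],
  [0,[0.069,-0.988,0],[0,0,8]],
  [0,[0.069,-0.988,0],[0,0,8]],
  [0,[0.069,-0.988,0],[0,0,8]],
  [0,[0.069,-0.988,0],[0,0,8]],
  [0,[0.069,-0.988,0],[0,0,8]],
  [0,[0.069,-0.988,0],[0,0,8]],
  [0,[0.069,-0.988,0],[0,0,8]],
  [0,[0.069,-0.988,0],[0,0,8]],
  [0,[0.069,-0.988,0],[0,0,8]],
  [0,[0.069,-0.988,0],[0,0,8]],
  [0,[0.069,-0.988,0],[0,0,8]],
  [0,[0.069,-0.988,0],[0,0,8]],
  [0,[0.069,-0.988,0],[0,0,8]],
  [0,[0.069,-0.988,0],[0,0,8]],
  [0,[0.069,-0.988,0],[0,0,8]],
  [0,[0,0,0],[0,0,0]],
])

```text
clock: 15.45
eef_pos: [489.1, -74.2, 64.2]
tcp_rot: [-3.1, -0.505, 0.0]
contact_force: [-0.2, 0.4, 0.1]
finger_gap: -0.1
gripper_force: 0.0
```

play_rows([
  [0,[0.5,0,0],[0,0,0]],
  [0,[0.4,0,0],[0,0,0]],
  [0,[0.1,0,0],[0,0,0]],
  [0,[0.1,0,0],[0,0,0]],
  [0,[0,0,0],[0,0,0]],
])

```text
clock: 15.95
eef_pos: [500.4, -72.3, 64.2]
tcp_rot: [-3.101, -0.501, 0.0]
contact_force: [-0.1, 0.7, 0.3]
finger_gap: -0.1
gripper_force: 0.0
```

```bash
python3 m.py 82
```

```text
t 15.95 pos [500.4 -72.3  64.2] rad 60.6 phi -161.4 yaw 18.4 F [-0.1  0.7  0.3] q [-0.28  0.03 -0.25  1.29 -0.    2.54]
{'stud': array([557.82425129, -53.23051288]), 'mark': array([536.84621788, -21.63064397]), 'ang': np.float64(298.9861767836885), 'mr': np.float64(37.72396430027483)}
```

play_rows([
  [0,[0.12,0,0],[0,0,0]],
  [0,[0.12,0,0],[0,0,0]],
  [0,[0.022,0.506,0],[0,0,-5]],
  [0,[0.022,0.506,0],[0,0,-5]],
  [0,[0.022,0.506,0],[0,0,-5]],
  [0,[0.022,0.506,0],[0,0,-5]],
  [0,[0.022,0.506,0],[0,0,-5]],
  [0,[0.022,0.506,0],[0,0,-5]],
  [0,[0.022,0.506,0],[0,0,-5]],
  [0,[0.022,0.506,0],[0,0,-5]],
  [0,[0.022,0.506,0],[0,0,-5]],
  [0,[0.022,0.506,0],[0,0,-5]],
  [0,[0.022,0.506,0],[0,0,-5]],
  [0,[0.022,0.506,0],[0,0,-5]],
  [0,[0.022,0.506,0],[0,0,-5]],
  [0,[0.022,0.506,0],[0,0,-5]],
  [0,[0.022,0.506,0],[0,0,-5]],
  [0,[0.022,0.506,0],[0,0,-5]],
  [0,[0.022,0.506,0],[0,0,-5]],
  [0,[0,0,0],[0,0,0]],
])

```text
clock: 18.0
eef_pos: [572.9, -112.1, 65.0]
tcp_rot: [1.945, 2.46, -0.003]
contact_force: [1.6, -5.4, -0.3]
finger_gap: 0.1
gripper_force: 2.7
```

```bash
python3 m.py 82.5
```

```text
t 18.0 pos [ 572.9 -112.1   65. ] rad 61.0 phi -75.7 yaw 103.3 F [ 1.6 -5.4 -0.3] q [-0.31  0.22 -0.04  1.3  -0.    1.03]
{'stud': array([557.75929785, -53.19031056]), 'mark': array([524.8933274 , -71.83615006]), 'ang': np.float64(25.03175829013719), 'mr': np.float64(37.91635070787709)}
```

play_rows([
  [0,[0.06,0.506,0],[0,0,-5]],
  [0,[0.022,0.506,0],[0,0,-5]],
  [0,[0.022,0.506,0],[0,0,-5]],
  [0,[0.022,0.506,0],[0,0,-5]],
  [0,[0.022,0.506,0],[0,0,-5]],
  [0,[0.022,0.506,0],[0,0,-5]],
  [0,[0.04,0.506,0],[0,0,-5]],
  [0,[0.022,0.506,0],[0,0,-5]],
  [0,[0.022,0.506,0],[0,0,-5]],
  [0,[0.022,0.506,0],[0,0,-5]],
  [0,[0.022,0.506,0],[0,0,-5]],
  [0,[0.022,0.506,0],[0,0,-5]],
  [0,[0.022,0.506,0],[0,0,-5]],
  [0,[0.04,0.506,0],[0,0,-5]],
  [0,[0.022,0.506,0],[0,0,-5]],
  [0,[0.022,0.506,0],[0,0,-5]],
  [0,[0.022,0.506,0],[0,0,-5]],
  [0,[0.022,0.506,0],[0,0,-5]],
  [0,[0.022,0.506,0],[0,0,-5]],
  [0,[0,0,0],[0,0,0]],
])

```text
clock: 20.05
eef_pos: [615.4, -33.1, 65.6]
tcp_rot: [-0.501, 3.094, 0.001]
contact_force: [5.6, 2.4, 0.7]
finger_gap: 0.3
gripper_force: 2.8
```

```bash
python3 m.py 83.5
```

```text
t 20.05 pos [615.4 -33.1  65.6] rad 60.9 phi 19.1 yaw 198.4 F [5.6 2.4 0.7] q [-0.16  0.3   0.06  1.32  0.   -0.49]
{'stud': array([557.6458752 , -53.23779168]), 'mark': array([579.51507034, -84.03391732]), 'ang': np.float64(120.22572404035779), 'mr': np.float64(37.87675149913837)}
```

play_rows([
  [0,[0.06,0.506,0],[0,0,-5]],
  [0,[0.022,0.506,0],[0,0,-5]],
  [0,[0.022,0.506,0],[0,0,-5]],
  [0,[0.022,0.506,0],[0,0,-5]],
  [0,[0.022,0.506,0],[0,0,-5]],
  [0,[0.022,0.506,0],[0,0,-5]],
  [0,[0.06,0.506,0],[0,0,-5]],
  [0,[0.022,0.506,0],[0,0,-5]],
  [0,[0.022,0.506,0],[0,0,-5]],
  [0,[0.022,0.506,0],[0,0,-5]],
  [0,[0.022,0.506,0],[0,0,-5]],
  [0,[0.022,0.506,0],[0,0,-5]],
  [0,[0.022,0.506,0],[0,0,-5]],
  [0,[0.05,0.506,0],[0,0,-5]],
  [0,[0.022,0.506,0],[0,0,-5]],
  [0,[0.022,0.506,0],[0,0,-5]],
  [0,[0.022,0.506,0],[0,0,-5]],
  [0,[0.022,0.506,0],[0,0,-5]],
  [0,[0.022,0.506,0],[0,0,-5]],
  [0,[0,0,0],[0,0,0]],
])

```text
clock: 22.1
eef_pos: [532.8, 1.6, 64.9]
tcp_rot: [-2.622, 1.726, 0.004]
contact_force: [-2.8, 4.8, 5.0]
finger_gap: 0.2
gripper_force: 2.8
```

play_rows([
  [0,[0.06,0.506,0],[0,0,-5]],
  [0,[0.022,0.506,0],[0,0,-5]],
  [0,[0.022,0.506,0],[0,0,-5]],
  [0,[0.022,0.506,0],[0,0,-5]],
  [0,[0.04,0.506,0],[0,0,-5]],
  [0,[0.022,0.506,0],[0,0,-5]],
  [0,[0.022,0.506,0],[0,0,-5]],
  [0,[0,0,0],[0,0,0]],
])

```text
clock: 22.9
eef_pos: [505.8, -23.0, 64.0]
tcp_rot: [-3.021, 0.861, 0.006]
contact_force: [-4.2, 2.5, 4.4]
finger_gap: -0.1
gripper_force: 2.7
```

```bash
python3 m.py 84
```

```text
t 22.9 pos [505.8 -23.   64. ] rad 60.1 phi 150.1 yaw 328.2 F [-4.2  2.5  4.4] q [-0.18  0.03 -0.25  1.29  0.   -2.76]
{'stud': array([557.79420044, -53.3280126 ]), 'mark': array([568.30826421, -16.7773078 ]), 'ang': np.float64(249.06691703591275), 'mr': np.float64(37.71613775350873)}
```

play_rows([
  [0,[-1.3,0,0],[0,0,0]],
  [0,[0.069,-0.988,0],[0,0,8]],
  [0,[0.069,-0.988,0],[0,0,8]],
  [0,[0.069,-0.988,0],[0,0,8]],
  [0,[0.069,-0.988,0],[0,0,8]],
  [0,[0.069,-0.988,0],[0,0,8]],
  [0,[0.069,-0.988,0],[0,0,8]],
  [0,[0.069,-0.988,0],[0,0,8]],
  [0,[0.069,-0.988,0],[0,0,8]],
  [0,[0.069,-0.988,0],[0,0,8]],
  [0,[0.069,-0.988,0],[0,0,8]],
  [0,[0.069,-0.988,0],[0,0,8]],
  [0,[0.069,-0.988,0],[0,0,8]],
  [0,[0.069,-0.988,0],[0,0,8]],
  [0,[0.069,-0.988,0],[0,0,8]],
  [0,[0.069,-0.988,0],[0,0,8]],
  [0,[0.069,-0.988,0],[0,0,8]],
  [0,[0.069,-0.988,0],[0,0,8]],
  [0,[0.069,-0.988,0],[0,0,8]],
  [0,[0,0,0],[0,0,0]],
])

```text
clock: 24.95
eef_pos: [627.7, -49.5, 63.9]
tcp_rot: [-0.114, 3.139, -0.002]
contact_force: [-0.4, 0.3, -0.5]
finger_gap: -0.1
gripper_force: 0.0
```

play_rows([
  [0,[0.5,0,-0.1],[0,0,0]],
  [0,[0.3,0,0],[0,0,0]],
  [0,[0,0,0],[0,0,0]],
])

```text
clock: 25.25
eef_pos: [619.2, -48.4, 65.5]
tcp_rot: [-0.121, 3.139, -0.0]
contact_force: [-0.2, 1.1, -0.5]
finger_gap: 0.2
gripper_force: 0.0
```

```bash
python3 m.py 84.2
```

```text
t 25.25 pos [619.2 -48.4  65.5] rad 61.6 phi 4.3 yaw 184.4 F [-0.2  1.1 -0.5] q [-0.19  0.32  0.08  1.33 -0.   -0.26]
{'stud': array([557.67230102, -53.24122575]), 'mark': array([568.5348875 , -16.90030251]), 'ang': np.float64(248.68366771518333), 'mr': np.float64(37.661996343803985)}
```

play_rows([
  [0,[0.15,0,0],[0,0,0]],
  [0,[0.12,0,0],[0,0,0]],
  [0,[0.022,0.506,0],[0,0,-5]],
  [0,[0.022,0.506,0],[0,0,-5]],
  [0,[0.022,0.506,0],[0,0,-5]],
  [0,[0.022,0.506,0],[0,0,-5]],
  [0,[0.05,0.506,0],[0,0,-5]],
  [0,[0.022,0.506,0],[0,0,-5]],
  [0,[0.022,0.506,0],[0,0,-5]],
  [0,[0.022,0.506,0],[0,0,-5]],
  [0,[0.022,0.506,0],[0,0,-5]],
  [0,[0.05,0.506,0],[0,0,-5]],
  [0,[0.022,0.506,0],[0,0,-5]],
  [0,[0.022,0.506,0],[0,0,-5]],
  [0,[0.022,0.506,0],[0,0,-5]],
  [0,[0.022,0.506,0],[0,0,-5]],
  [0,[0.05,0.506,0],[0,0,-5]],
  [0,[0.022,0.506,0],[0,0,-5]],
  [0,[0,0,0],[0,0,0]],
])

```text
clock: 27.2
eef_pos: [564.0, 7.0, 66.0]
tcp_rot: [-2.11, 2.321, 0.007]
contact_force: [0.4, 7.6, 1.9]
finger_gap: 0.1
gripper_force: 3.5
```

```bash
python3 m.py 84.6
```

```text
t 27.2 pos [564.   7.  66.] rad 60.3 phi 84.1 yaw 264.6 F [0.4 7.6 1.9] q [-0.11  0.18 -0.09  1.3   0.01 -1.59]
{'stud': array([557.72329281, -53.3206876 ]), 'mark': array([523.8668327 , -36.38563323]), 'ang': np.float64(329.1571431030931), 'mr': np.float64(37.78223161724777)}
```

play_rows([
  [0,[0.022,0.506,0],[0,0,-5]],
  [0,[0.022,0.506,0],[0,0,-5]],
  [0,[0.022,0.506,0],[0,0,-5]],
  [0,[0.022,0.506,0],[0,0,-5]],
  [0,[0.05,0.506,0],[0,0,-5]],
  [0,[0.022,0.506,0],[0,0,-5]],
  [0,[0.022,0.506,0],[0,0,-5]],
  [0,[0.022,0.506,0],[0,0,-5]],
  [0,[0.022,0.506,0],[0,0,-5]],
  [0,[0.022,0.506,0],[0,0,-5]],
  [0,[0.022,0.506,0],[0,0,-5]],
  [0,[0,0,0],[0,0,0]],
  [0,[-0.6,0,0],[0,0,0]],
  [0,[-1.0,0,0],[0,0,0]],
  [0,[0,0,0],[0,0,0]],
])

```text
clock: 28.75
eef_pos: [501.1, -5.4, 64.9]
tcp_rot: [2.946, -1.09, -0.002]
contact_force: [-0.7, 0.8, -0.4]
finger_gap: -0.3
gripper_force: 0.0
```

```bash
python3 m.py 85 pics/w3.png
```

```text
t 28.75 pos [501.1  -5.4  64.9] rad 74.0 phi 140.0 yaw 319.4 F [-0.7  0.8 -0.4] q [-0.14  0.02 -0.26  1.29 -0.   -2.58]
{'stud': array([557.73465838, -53.2223084 ]), 'mark': array([524.83385601, -71.70913815]), 'ang': np.float64(24.820480116528614), 'mr': np.float64(37.90512498238602)}
```

View pics/w3.png

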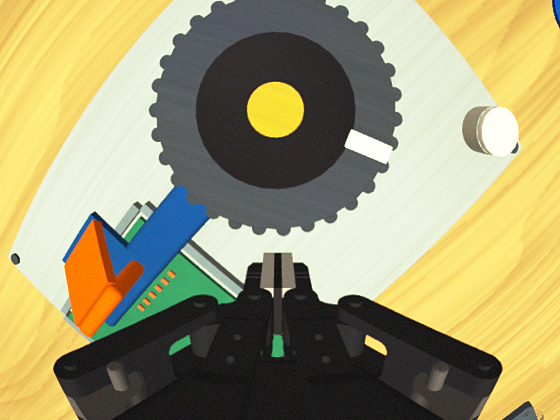

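The ring stands at about 744° (12.98 rad): the mark at (368,146) is about 25° past two turns. The tab is at (100,285). Next I'll move in front of the tab's -x face and turn the tool so its -x side faces the tab.

play_rows([
  [0,[-2.7,-3.15,0],[0,0,0]],
  [0,[-2.7,-3.15,0.2],[0,0,0]],
  [0,[0,0,0],[0,0,7.9]],
  [0,[0,0,0],[0,0,7.9]],
  [0,[0,0,0],[0,0,7.9]],
  [0,[0,0,0],[0,0,7.9]],
  [0,[0,0,0],[0,0,7.9]],
  [0,[0,0,0],[0,0,7.9]],
  [0,[0,0,0],[0,0,7.9]],
  [0,[0,0,0],[0,0,7.9]],
  [0,[0,0,0],[0,0,7.9]],
  [0,[0,0,0],[0,0,7.9]],
  [0,[0,0,0],[0,0,7.9]],
  [0,[0,0,0],[0,0,7.9]],
  [0,[0,0,0],[0,0,7.9]],
  [0,[0,0,0],[0,0,7.9]],
  [0,[0,0,0],[0,0,7.9]],
  [0,[0,0,0],[0,0,7.9]],
  [0,[0,0,0],[0,0,7.9]],
  [0,[0,0,0],[0,0,0]],
])

```text
clock: 30.8
eef_pos: [502.6, 76.6, 63.2]
tcp_rot: [-0.139, 3.138, -0.001]
contact_force: [0.1, -1.2, -0.3]
finger_gap: 0.2
gripper_force: 0.0
```

```bash
python3 m.py 85
```

```text
t 30.8 pos [502.6  76.6  63.2] rad 140.9 phi 113.1 yaw 185.1 F [ 0.1 -1.2 -0.3] q [ 0.02  0.04 -0.25  1.29 -0.   -0.07]
{'stud': array([555.37258111, -50.6041755 ]), 'mark': array([525.74762479, -72.97052398]), 'ang': np.float64(27.169795740864316), 'mr': np.float64(37.76475321080601)}
```

play_rows([
  [0,[-1.2,0,0.2],[0,0,0]],
  [0,[-0.8,0,0],[0,0,0]],
  [0,[-0.4,0,0],[0,0,0]],
  [0,[-0.3,0,0],[0,0,0]],
  [0,[-0.2,0,0],[0,0,0]],
  [0,[0,0,0],[0,0,0]],
])

```text
clock: 31.45
eef_pos: [531.1, 79.4, 61.3]
tcp_rot: [0.139, -3.138, 0.0]
contact_force: [-1.0, -0.7, 0.4]
finger_gap: -0.3
gripper_force: 0.4
```

play_rows([
  [0,[-0.2,0,0],[0,0,0]],
  [0,[-0.709,0.063,0],[0,0,3]],
  [0,[-0.709,0.063,0],[0,0,3]],
  [0,[-0.709,0.063,0],[0,0,3]],
  [0,[-0.709,0.063,0],[0,0,3]],
  [0,[-0.709,0.063,0],[0,0,3]],
  [0,[-0.709,0.063,0],[0,0,3]],
  [0,[-0.709,0.063,0],[0,0,3]],
  [0,[-0.709,0.063,0],[0,0,3]],
  [0,[0,0,0],[0,0,0]],
])

```text
clock: 32.45
eef_pos: [590.4, 79.0, 61.1]
tcp_rot: [0.517, 3.098, -0.0]
contact_force: [-0.0, -0.3, 0.2]
finger_gap: 0.2
gripper_force: 0.0
```

```bash
python3 m.py 85 pics/w4.png
```

```text
t 32.45 pos [590.4  79.   61.1] rad 135.9 phi 76.1 yaw 161.0 F [-0.  -0.3  0.2] q [ 0.02  0.26 -0.    1.31 -0.    0.35]
{'stud': array([557.29298092, -50.04091028])}
```

View pics/w4.png

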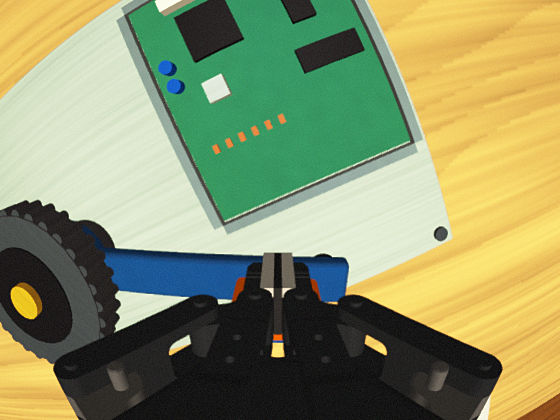

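The arm (bar at y≈275) has swung about 24° off the board, the board lies square in its nest, and the fingers are behind the tab. I'll continue to the stop.

play_rows([
  [0,[-0.709,0.063,0],[0,0,3]],
  [0,[-0.709,0.063,0],[0,0,3]],
  [0,[-0.709,0.063,0],[0,0,3]],
  [0,[-0.709,0.063,0],[0,0,3]],
  [0,[-0.709,0.063,0],[0,0,3]],
  [0,[-0.709,0.063,0],[0,0,3]],
  [0,[-0.709,0.063,0],[0,0,3]],
  [0,[-0.709,0.063,0],[0,0,3]],
  [0,[-0.709,0.063,0],[0,0,3]],
  [0,[-0.709,0.063,0],[0,0,3]],
  [0,[-0.709,0.063,0],[0,0,3]],
  [0,[-0.709,0.063,0],[0,0,3]],
  [0,[-0.709,0.063,0],[0,0,3]],
  [0,[-0.709,0.063,0],[0,0,3]],
  [0,[-0.709,0.063,0],[0,0,3]],
  [0,[-0.709,0.063,0],[0,0,3]],
  [0,[-0.473,0.042,0],[0,0,2]],
  [0,[-0.236,0.021,0],[0,0,1]],
  [0,[0,0,0],[0,0,0]],
])

```text
clock: 34.4
eef_pos: [682.1, 7.2, 61.1]
tcp_rot: [-1.8, -2.574, 0.0]
contact_force: [-1.1, 0.3, 0.4]
finger_gap: -0.2
gripper_force: 0.4
```

play_rows([
  [0,[-0.2,0,0],[0,0,0]],
  [0,[-0.2,0,0],[0,0,0]],
  [0,[0,0,0],[0,0,0]],
])

```text
clock: 34.7
eef_pos: [683.6, 3.5, 61.2]
tcp_rot: [-1.8, -2.574, -0.0]
contact_force: [-0.7, 1.0, -1.1]
finger_gap: -0.1
gripper_force: 0.7
```

```bash
python3 m.py 85
```

```text
t 34.7 pos [683.6   3.5  61.2] rad 137.9 phi 24.2 yaw 110.1 F [-0.7  1.  -1.1] q [-0.09  0.49  0.29  1.37  0.    1.13]
{'stud': array([559.98092689, -50.95622584])}
```

play_rows([
  [0,[-0.25,0.03,0],[0,0,1]],
  [0,[-0.25,0.03,0],[0,0,1]],
  [0,[-0.2,0.03,0],[0,0,1]],
  [0,[0,0,0],[0,0,0]],
])

```text
clock: 35.15
eef_pos: [686.2, -2.2, 61.2]
tcp_rot: [-1.867, -2.524, -0.001]
contact_force: [-2.8, 3.1, -0.6]
finger_gap: -0.0
gripper_force: 2.1
```

play_rows([
  [0,[-0.15,0,0],[0,0,0]],
  [0,[-0.1,0,0],[0,0,0]],
  [0,[0,0,0],[0,0,0]],
  [0,[0,0,0],[0,0,0]],
])

```text
clock: 35.55
eef_pos: [686.2, -2.2, 61.2]
tcp_rot: [-1.862, -2.524, -0.004]
contact_force: [-4.1, 7.5, 1.3]
finger_gap: -0.3
gripper_force: 4.2
```

The force rises with no motion, so the arm is at its stop. I'll back off, lift, and check with a clear view.

play_rows([
  [0,[0.6,0,0],[0,0,0]],
  [0,[2,0,0],[0,0,0]],
  [0,[3,0,0],[0,0,0]],
  [0,[0,0,-4],[0,0,0]],
  [0,[0,0,-4.5],[0,0,0]],
  [0,[0,0,-4.5],[0,0,0]],
  [0,[4,4,0],[0,0,0]],
  [0,[0,0,0],[0,0,0]],
  [0,[0,0,0],[0,0,0]],
])

```text
clock: 36.45
eef_pos: [695.0, 94.0, 191.2]
tcp_rot: [1.864, 2.527, -0.0]
contact_force: [0.0, -0.9, -0.7]
finger_gap: 0.1
gripper_force: 0.0
```

```bash
python3 m.py 85 pics/w5.png; python3 - <<'E'
from h import *
p,d=manip.snapshot("top");q=np.load("top0.npz")["p"]
cv2.imwrite("pics/t5.png",cv2.resize(np.hstack([q[130:250,210:410],p[130:250,210:410]])[:,:,::-1],None,fx=2,fy=2))
E
```

```text
t 36.45 pos [695.   94.  191.2] rad 201.1 phi 47.0 yaw 107.2 F [ 0.  -0.9 -0.7] q [ 0.04  0.53  0.61  1.65 -0.    1.31]
{'stud': array([559.0297055 , -51.77515972]), 'mark': array([524.86208103, -72.78638645]), 'ang': np.float64(26.238427696008955), 'mr': np.float64(38.42404969753814)}
```

View pics/w5.png

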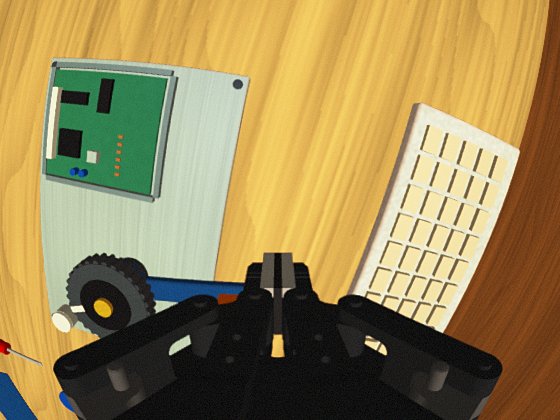

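View pics/t5.png

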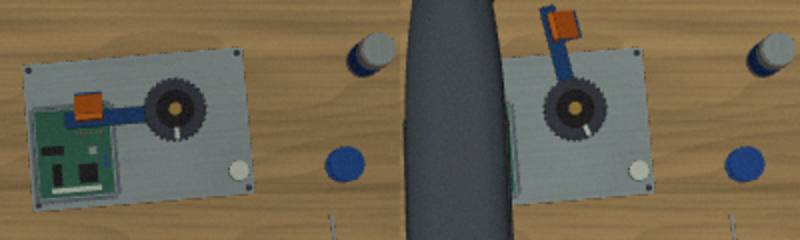

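The arm points away from the board at its stop, with the tab at (565,25) in the right-hand half. The ring mark is still about 25° past two turns. The board is in its nest, and the can, spool and pot have not moved. I'll hand in.

```bash
python3 -c "
from station import manip
print(manip.finish_job())"
```

```text
the job is handed in; nothing more can be done
None
```

I backed the ring off to about 13.0 rad (roughly 2.07 turns) and pushed the arm by its tab to its stop; the board looks undisturbed, the can, spool and pot have not moved (I did not re-check the flux bottle, heat sink or screwdriver), and I handed the job in after about 36 s but saw no verdict.

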